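# Change over the shavers on the charging dock

### The job

Switch every bay of the charging dock off at its rocker, then stand the charged shaver (green lamp) upright on the wooden tray and stand every flat shaver (orange lamp) upright in a bay of its own, close against the console with its brass strip facing that bay's contacts. Only when all of them are in place, switch on the bays that hold a shaver and leave an empty bay off. Do not knock the mirror, the cup or the travel case about.

Things in the scene. Friction and masses are not known exactly. Their poses are not given: they have to be found in the camera images.
- dock: charging dock, fixed; origin: centre of underside; z up, y along its width (330 mm), +x from front to back (200 mm). Grey plate 5 mm thick; a white console 44 mm high covers x 0 to +100 mm, upright front face at x = 0. In front of it three bays (dark rings on the plate), y = -105, 0, +105 mm; a shaver set close against the face stands with its axis at x = -30 to -34 mm. Behind each bay, on the console: its rocker
- bay0_contact (a point): spring contact of bay 0 (dock y = -105 mm): on the console face (dock x = 0), 19 mm above the dock's underside (14 mm above the plate); axes as the dock's
- bay1_contact (a point): spring contact of bay 1 (dock y = 0 mm): on the console face (dock x = 0), 19 mm above the dock's underside (14 mm above the plate); axes as the dock's
- bay2_contact (a point): spring contact of bay 2 (dock y = 105 mm): on the console face (dock x = 0), 19 mm above the dock's underside (14 mm above the plate); axes as the dock's
- sw0 (a joint): black rocker of bay 0, paddle 65 (dock x) by 42 mm, axis along dock y at dock x = +55 mm. +0.18: ON, back half (green patch) down; -0.18: OFF, front half down. It is held at either end (1.8 N at 24 mm from the axis; heavy feel: push steadily) and snaps over past 0. Press the raised half, ON at dock x = +76, OFF at x = +34 mm, from 55 down to 46 mm above the table
- sw0_on (a point): middle of the upper surface of the back (ON, green) half of the rocker of bay 0, 24 mm along it from the middle; 55 mm above the table when off, 46 mm when on
- sw1 (a joint): black rocker of bay 1, paddle 65 (dock x) by 42 mm, axis along dock y at dock x = +55 mm. +0.18: ON, back half (green patch) down; -0.18: OFF, front half down. It is held at either end (1.8 N at 24 mm from the axis; heavy feel: push steadily) and snaps over past 0. Press the raised half, ON at dock x = +76, OFF at x = +34 mm, from 55 down to 46 mm above the table
- sw1_on (a point): middle of the upper surface of the back (ON, green) half of the rocker of bay 1, 24 mm along it from the middle; 55 mm above the table when off, 46 mm when on
- sw2 (a joint): black rocker of bay 2, paddle 65 (dock x) by 42 mm, axis along dock y at dock x = +55 mm. +0.18: ON, back half (green patch) down; -0.18: OFF, front half down. It is held at either end (1.8 N at 24 mm from the axis; heavy feel: push steadily) and snaps over past 0. Press the raised half, ON at dock x = +76, OFF at x = +34 mm, from 55 down to 46 mm above the table
- sw2_on (a point): middle of the upper surface of the back (ON, green) half of the rocker of bay 2, 24 mm along it from the middle; 55 mm above the table when off, 46 mm when on
- flat0: FLAT palm shaver standing on its foot: foot 60 mm wide, 24 mm high, round grip 45 mm wide from 34 mm up to the top at 86 mm; 0.22 kg, steady. Origin: centre of underside, z up, +x towards the brass strip on the foot's side (black bar on top on the same side). Orange lamp ring on top. Two or three are there, on the vanity; None if absent
- flat0_strip (a point): middle of the brass strip of flat0: 30 mm from the shaver's axis, 14 mm above its underside
- flat1: FLAT palm shaver standing on its foot: foot 60 mm wide, 24 mm high, round grip 45 mm wide from 34 mm up to the top at 86 mm; 0.22 kg, steady. Origin: centre of underside, z up, +x towards the brass strip on the foot's side (black bar on top on the same side). Orange lamp ring on top. Two or three are there, on the vanity; None if absent
- flat1_strip (a point): middle of the brass strip of flat1: 30 mm from the shaver's axis, 14 mm above its underside
- flat2: FLAT palm shaver standing on its foot: foot 60 mm wide, 24 mm high, round grip 45 mm wide from 34 mm up to the top at 86 mm; 0.22 kg, steady. Origin: centre of underside, z up, +x towards the brass strip on the foot's side (black bar on top on the same side). Orange lamp ring on top. Two or three are there, on the vanity; None if absent
- flat2_strip (a point): middle of the brass strip of flat2: 30 mm from the shaver's axis, 14 mm above its underside
- full0: CHARGED palm shaver standing on its foot: foot 60 mm wide, 24 mm high, round grip 45 mm wide from 34 mm up to the top at 86 mm; 0.22 kg, steady. Origin: centre of underside, z up, +x towards the brass strip on the foot's side (black bar on top on the same side). Green lamp ring on top. Just one is there, this one in bay 0 at the start; None if absent
- full1: CHARGED palm shaver standing on its foot: foot 60 mm wide, 24 mm high, round grip 45 mm wide from 34 mm up to the top at 86 mm; 0.22 kg, steady. Origin: centre of underside, z up, +x towards the brass strip on the foot's side (black bar on top on the same side). Green lamp ring on top. Just one is there, this one in bay 1 at the start; None if absent
- full2: CHARGED palm shaver standing on its foot: foot 60 mm wide, 24 mm high, round grip 45 mm wide from 34 mm up to the top at 86 mm; 0.22 kg, steady. Origin: centre of underside, z up, +x towards the brass strip on the foot's side (black bar on top on the same side). Green lamp ring on top. Just one is there, this one in bay 2 at the start; None if absent
- tray: square wooden tray, fixed, 150 by 150 mm, 5 mm floor, walls 5 mm thick and 16 mm high in all; origin at the centre of its underside
- mirror: round chrome mirror on a stand, 160 mm across, 230 mm high; bystander; origin at the centre of its foot's underside
- cup: white ceramic toothbrush cup, 72 mm across, 95 mm high; bystander; origin at the centre of its underside
- case: grey plastic travel case, closed, 110 by 190 by 55 mm; bystander; origin at the centre of its underside
Mind the look-alikes: they are no part of the job. Of the things that look like the tray, take the one that is farthest from the robot's base at the start.

How it is judged (in metres and radians):
On the way, in this order (a step that is already met when the one before it is completed fails the run):
1. every bay is switched off (value of joint each of sw0, sw1, sw2 below -0.1 rad), for 0.2 s.
2. with all bays still off, the charged shaver stands on the tray and every flat shaver stands in a bay, strip to the contacts (all of step 1 and x of full0 in the frame of tray between -0.05 and 0.05 m and y of full0 in the frame of tray between -0.05 and 0.05 m and z of each of full0, full1, full2 in the frame of tray below 0.012 m and angle between each of full0, full1, full2's own z axis and vertical below 0.1 rad and x of full1 in the frame of tray between -0.05 and 0.05 m and y of full1 in the frame of tray between -0.05 and 0.05 m and x of full2 in the frame of tray between -0.05 and 0.05 m and y of full2 in the frame of tray between -0.05 and 0.05 m and ((distance between flat0_strip and bay0_contact below 0.012 m and angle between flat0's own z axis and vertical below 0.1 rad) or (distance between flat0_strip and bay1_contact below 0.012 m and angle between flat0's own z axis and vertical below 0.1 rad) or (distance between flat0_strip and bay2_contact below 0.012 m and angle between flat0's own z axis and vertical below 0.1 rad)) and ((distance between flat1_strip and bay0_contact below 0.012 m and angle between flat1's own z axis and vertical below 0.1 rad) or (distance between flat1_strip and bay1_contact below 0.012 m and angle between flat1's own z axis and vertical below 0.1 rad) or (distance between flat1_strip and bay2_contact below 0.012 m and angle between flat1's own z axis and vertical below 0.1 rad)) and ((distance between flat2_strip and bay0_contact below 0.012 m and angle between flat2's own z axis and vertical below 0.1 rad) or (distance between flat2_strip and bay1_contact below 0.012 m and angle between flat2's own z axis and vertical below 0.1 rad) or (distance between flat2_strip and bay2_contact below 0.012 m and angle between flat2's own z axis and vertical below 0.1 rad))), for 0.2 s.
At the end, for the whole second after the job is handed in: Charged shaver upright (0.1 rad) on the tray floor; each flat shaver upright in a bay of its own, middle of its strip within 12 mm of the contact; rockers of bays holding a flat shaver on, of empty bays off; all at rest (x of full0 in the frame of tray between -0.05 and 0.05 m and y of full0 in the frame of tray between -0.05 and 0.05 m and z of each of full0, full1, full2 in the frame of tray below 0.012 m and angle between each of full0, full1, full2's own z axis and vertical below 0.1 rad and x of full1 in the frame of tray between -0.05 and 0.05 m and y of full1 in the frame of tray between -0.05 and 0.05 m and x of full2 in the frame of tray between -0.05 and 0.05 m and y of full2 in the frame of tray between -0.05 and 0.05 m and ((distance between flat0_strip and bay0_contact below 0.012 m and angle between flat0's own z axis and vertical below 0.1 rad) or (distance between flat0_strip and bay1_contact below 0.012 m and angle between flat0's own z axis and vertical below 0.1 rad) or (distance between flat0_strip and bay2_contact below 0.012 m and angle between flat0's own z axis and vertical below 0.1 rad)) and ((distance between flat1_strip and bay0_contact below 0.012 m and angle between flat1's own z axis and vertical below 0.1 rad) or (distance between flat1_strip and bay1_contact below 0.012 m and angle between flat1's own z axis and vertical below 0.1 rad) or (distance between flat1_strip and bay2_contact below 0.012 m and angle between flat1's own z axis and vertical below 0.1 rad)) and ((distance between flat2_strip and bay0_contact below 0.012 m and angle between flat2's own z axis and vertical below 0.1 rad) or (distance between flat2_strip and bay1_contact below 0.012 m and angle between flat2's own z axis and vertical below 0.1 rad) or (distance between flat2_strip and bay2_contact below 0.012 m and angle between flat2's own z axis and vertical below 0.1 rad)) and ((value of joint sw0 below -0.1 rad and not (distance between flat0_strip and bay0_contact below 0.012 m and angle between flat0's own z axis and vertical below 0.1 rad) and not (distance between flat1_strip and bay0_contact below 0.012 m and angle between flat1's own z axis and vertical below 0.1 rad) and not (distance between flat2_strip and bay0_contact below 0.012 m and angle between flat2's own z axis and vertical below 0.1 rad)) or ((distance between flat0_strip and bay0_contact below 0.012 m and angle between flat0's own z axis and vertical below 0.1 rad) and z of sw0_on in the frame of flat0 below 0.044 m) or ((distance between flat1_strip and bay0_contact below 0.012 m and angle between flat1's own z axis and vertical below 0.1 rad) and z of sw0_on in the frame of flat1 below 0.044 m) or ((distance between flat2_strip and bay0_contact below 0.012 m and angle between flat2's own z axis and vertical below 0.1 rad) and z of sw0_on in the frame of flat2 below 0.044 m)) and ((value of joint sw1 below -0.1 rad and not (distance between flat0_strip and bay1_contact below 0.012 m and angle between flat0's own z axis and vertical below 0.1 rad) and not (distance between flat1_strip and bay1_contact below 0.012 m and angle between flat1's own z axis and vertical below 0.1 rad) and not (distance between flat2_strip and bay1_contact below 0.012 m and angle between flat2's own z axis and vertical below 0.1 rad)) or ((distance between flat0_strip and bay1_contact below 0.012 m and angle between flat0's own z axis and vertical below 0.1 rad) and z of sw1_on in the frame of flat0 below 0.044 m) or ((distance between flat1_strip and bay1_contact below 0.012 m and angle between flat1's own z axis and vertical below 0.1 rad) and z of sw1_on in the frame of flat1 below 0.044 m) or ((distance between flat2_strip and bay1_contact below 0.012 m and angle between flat2's own z axis and vertical below 0.1 rad) and z of sw1_on in the frame of flat2 below 0.044 m)) and ((value of joint sw2 below -0.1 rad and not (distance between flat0_strip and bay2_contact below 0.012 m and angle between flat0's own z axis and vertical below 0.1 rad) and not (distance between flat1_strip and bay2_contact below 0.012 m and angle between flat1's own z axis and vertical below 0.1 rad) and not (distance between flat2_strip and bay2_contact below 0.012 m and angle between flat2's own z axis and vertical below 0.1 rad)) or ((distance between flat0_strip and bay2_contact below 0.012 m and angle between flat0's own z axis and vertical below 0.1 rad) and z of sw2_on in the frame of flat0 below 0.044 m) or ((distance between flat1_strip and bay2_contact below 0.012 m and angle between flat1's own z axis and vertical below 0.1 rad) and z of sw2_on in the frame of flat1 below 0.044 m) or ((distance between flat2_strip and bay2_contact below 0.012 m and angle between flat2's own z axis and vertical below 0.1 rad) and z of sw2_on in the frame of flat2 below 0.044 m)) and linear speed of each of flat0, flat1, flat2, full0, full1, full2 below 0.03 m/s); the robot touches nothing.
It fails at once if the mirror is moved by more than 25 mm or tipped (distance of mirror from where it was at the start of the episode above 0.025 m or angle between mirror's own z axis and vertical above 0.3 rad).
It fails at once if the cup is moved by more than 25 mm or tipped (distance of cup from where it was at the start of the episode above 0.025 m or angle between cup's own z axis and vertical above 0.3 rad).
It fails at once if the case is moved by more than 25 mm or tipped (distance of case from where it was at the start of the episode above 0.025 m or angle between case's own z axis and vertical above 0.3 rad).
Of flat0, flat1, flat2 only 2 to 3 are there at a start; the rules pass over those that are not, and their reading is None.
Of full0, full1, full2 only 1 to 1 are there at a start; the rules pass over those that are not, and their reading is None.
At some moment in a run one of flat0, flat1, flat2 may be knocked a few centimetres aside while the robot is not near it.
It also fails if it takes over 210 s, if anything falls off the work surface, if the arm or the gripper's body presses on something with over 40 N, if the wrist force passes 120 N, or if a joint passes its speed limit or range.

### The arm

A 7-joint arm with a two-finger parallel gripper is mounted at the origin on the work surface. World frame = base frame: x ahead of the robot, y to its left, z up, the work surface at z = 0. Lengths are in mm, angles in rad, forces in N, time in s.
With the tool pointing down it reaches from about 425 to 875 mm from the base axis. Payload 4.7 kg.
Tool frame: the origin (TCP) lies between the finger pads; the fingertips stand tips_ahead ahead of it and the grasp point (between the pads) lies 5 mm behind it (tips_ahead is the distance from the TCP to the fingertips, in mm); z points along the fingers, x is the direction in which the jaws open and shut, and the axes are right-handed (so a half turn about z gives the same grasp; the last joint's range is limited). The gripper opens to 87 mm and grips with 3 to 60 N. Pads are 19 mm wide; open, the fingers measure 117 mm over their backs; the gripper's body (75 mm by 190 mm) begins 51 mm behind the grasp point.
Start: joints at [1.114, 0.321, -0.07, 1.45, 0.023, 1.371, -0.057], TCP at [294.824, -579.312, 236.587] pointing down, gripper open.
Joint ranges: [-2.86, 2.86], [-0.3, 2.09], [-1.38, 1.24], [0.06, 2.45], [-1.56, 4.7], [0.09, 2.05], [-2.69, 2.69]. Speed limits (rad/s): [2.57, 2.57, 3.14, 3.14, 3.14, 3.14, 3.14].

### API

Orientations are given as [roll, pitch, yaw] about the fixed x, y, z axes, in that order (R = Rz(yaw) Ry(pitch) Rx(roll)).
In Python, from plant import reach, line_to, set_joints, let_go, grasp, wait, ik, read_state, camera, camera_model, MotionError, job_done, tips_ahead gives the robot as it stands. Calls block until the motion is done:
- reach(position, orientation): joint-space move of the TCP to a pose.
- line_to(position, attitude=None, rate=150, max_force=None): straight line of the TCP; attitude=None keeps the orientation; rate is the mean speed in mm/s. With max_force (N) it stops when the force on the tool has changed by that much, and returns True; else False.
- set_joints(angles): joint-space move.
- let_go() and grasp(squeeze=None): open the fingers fully, or close them until they stop; squeeze is the grip in N (None keeps the last).
- wait(seconds).
- ik(position, orientation): joint angles nearest the present ones, or None.
- read_state(): the state.
- camera(name): name is "scene" or "top" or "wrist"; returns (picture, depth): 480x640x3 uint8, red, green, blue; 480x640 float32, mm along the optical axis (not along the pixel's ray), 0 where there is no reading.
- camera_model(name): a dict with "vfov" (degrees; the focal length in pixels is half the picture's height over the tangent of half this angle, whatever the lens; pixels are square), "cx", "cy" (the principal point, pixels), "dist_coeffs" ([k1, k2, p1, p2, k3] as OpenCV has them; the pictures are not rectified), "world_from_camera" (4x4, takes a point from camera to world coordinates). Camera axes: x right, y down, z forward; pixel columns grow to the right and rows downward; lengths in mm; the calibration is good to about 2 mm. A picture is of the moment at which its call begins: read the wrist's pose just before it. camera_model takes no time and is no camera call; for the wrist camera it gives the pose at the moment of the call.
A pose or a line that the arm cannot do raises MotionError and nothing moves.
- job_done(): hands the job in, once; it reports no verdict.
The state is a dict: "t": time; "joints": joint angles; "joint_vel": joint speeds; "joint_efforts": joint torques, N m; "tcp_pos": TCP position; "ee_rot": TCP orientation; "wrist_force": force on the tool from outside, world axes, zero at the start; "wrist_torque": the same for the moment, N m; "finger_gap": finger opening in mm.
Only numpy, scipy, OpenCV 4.12 (cv2) and the standard library are available. Lean on these libraries where they do the work, as an engineer would, in place of code of your own. Each camera call takes 0.05 s, during which the arm holds its last target. There are 200 camera calls.

## Working session

There is one attempt and no reset: what is moved stays moved. The work goes in short steps, each a Python script; the robot and the scene stay as the last script left them, time stands still between calls to the robot, and variables do not carry over. Pictures are saved under pics/ and viewed, about 12 in all and at most 16, crops included, and the job is handed in when it is done.

```bash
ls; mkdir -p pics
python3 - <<'E'
from plant import *
import cv2, numpy as np
for n in("scene","top"):
    p,d=camera(n); cv2.imwrite(f"pics/{n}0.png",p[:,:,::-1]); np.save(f"{n}0.npy",d)
    m=camera_model(n); print(n,m["vfov"],m["cx"],m["cy"],m["dist_coeffs"]); print(np.round(m["world_from_camera"],3))
print(read_state(),tips_ahead)
E
```

```text
pics
scene 55.766799723906836 317.0815878776302 247.71057724898088 [-0.01011269  0.          0.          0.          0.        ]
[[-3.870000e-01  6.360000e-01 -6.670000e-01  1.165486e+03]
 [ 9.220000e-01  2.580000e-01 -2.890000e-01  2.943800e+02]
 [-1.200000e-02 -7.270000e-01 -6.860000e-01  7.651790e+02]
 [ 0.000000e+00  0.000000e+00  0.000000e+00  1.000000e+00]]
top 42.445926218710305 316.1397218117922 234.78145624970983 [-0.1160143  0.         0.         0.         0.       ]
[[ 9.00000e-03 -9.95000e-01  9.80000e-02  3.31486e+02]
 [-1.00000e+00 -8.00000e-03  9.00000e-03 -1.16820e+01]
 [-9.00000e-03 -9.80000e-02 -9.95000e-01  1.79781e+03]
 [ 0.00000e+00  0.00000e+00  0.00000e+00  1.00000e+00]]
{'t': 0.1, 'joints': array([ 1.11412321,  0.321743  , -0.07008228,  1.45154837,  0.02255463,
        1.37082526, -0.05688153]), 'joint_vel': array([-2.42276953e-04,  1.49469682e-05,  8.17206011e-04, -2.21708438e-03,
        1.80823202e-04,  5.67877627e-04,  4.97541895e-05]), 'joint_efforts': array([-1.11197798e-03, -4.92572379e+01, -4.06238968e-01, -3.13400245e+01,
       -6.41028327e-02,  3.95103672e-02,  8.21579101e-05]), 'tcp_pos': array([ 294.57649476, -578.87911613,  235.57698266]), 'ee_rot': array([ 3.14154167e+00,  1.73714378e-03, -1.09998840e+00]), 'wrist_force': array([ 0.23446226, -0.1597509 , -0.2494928 ]), 'wrist_torque': array([-0.00817757,  0.00312073,  0.04843601]), 'finger_gap': 86.91705838453616} 14.0
```

View pics/scene0.png

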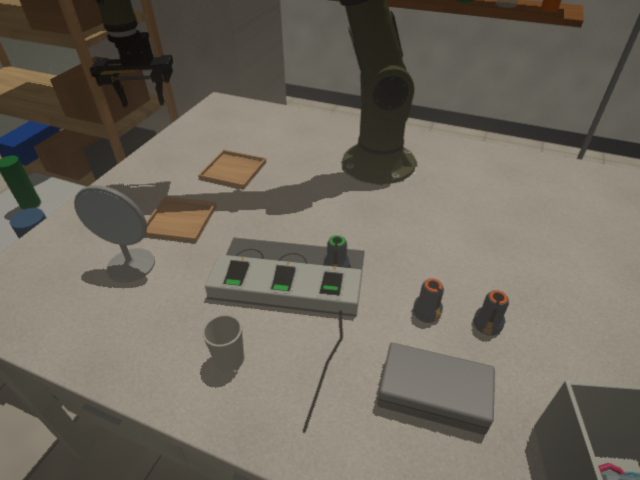

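View pics/top0.png

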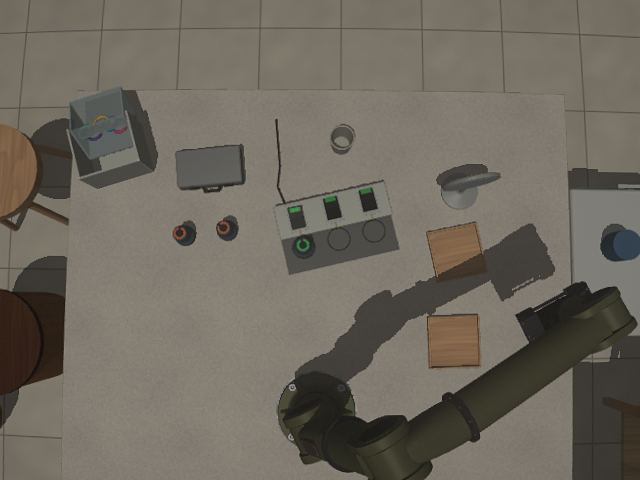

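Top view: flats (orange) at px (182,233) and (226,228); the charged one (green ring) at (303,245) in the left bay (dock +y, so bay 2). Tray look-alikes are at (456,250) and (453,341), and the first is farther from the base. The mirror is at (460,190), the cup at (342,137) and the case at (210,167). Next I measure.

```bash
cat > h.py <<'E'
from plant import *
import cv2, numpy as np
def KD(m):
    f=240/np.tan(np.radians(m["vfov"]/2)); return np.array([[f,0,m["cx"]],[0,f,m["cy"]],[0,0,1]]),np.array(m["dist_coeffs"])
def cast(px,z,m):
    K,D=KD(m); n=cv2.undistortPoints(np.array(px,float).reshape(-1,1,2),K,D).reshape(-1,2)
    T=np.array(m["world_from_camera"]); d=np.c_[n,np.ones(len(n))]@T[:3,:3].T; o=T[:3,3]
    return o+d*((z-o[2])/d[:,2])[:,None]
def proj(P,m):
    K,D=KD(m); T=np.linalg.inv(m["world_from_camera"])
    return cv2.projectPoints(np.array(P,float).reshape(-1,1,3),cv2.Rodrigues(T[:3,:3])[0],T[:3,3],K,D)[0].reshape(-1,2)
def shot(name,save=None):
    m=camera_model(name); p,d=camera(name)
    if save: cv2.imwrite(f"pics/{save}.png",p[:,:,::-1])
    return p,d,m
def mask(p,kind):
    h=cv2.cvtColor(p,cv2.COLOR_RGB2HSV)
    lo,hi={"orange":((3,130,90),(16,255,255)),"green":((50,110,60),(75,255,255)),"wood":((8,70,60),(22,200,255))}[kind]
    return cv2.inRange(h,lo,hi)
def blobs(p,kind,amin=15):
    n,l,s,c=cv2.connectedComponentsWithStats(mask(p,kind))
    return [(s[i,4],c[i],s[i,:4],l==i) for i in range(1,n) if s[i,4]>=amin]
E
python3 - <<'E'
from h import *
for n in("top","scene"):
    p=cv2.imread(f"pics/{n}0.png")[:,:,::-1].copy(); m=camera_model(n)
    for k in("orange","green","wood"):
        for a,c,b,l in blobs(p,k):
            if 60<c[1]<390: print(n,k,a,c.round(1),b,*[f"z{z}:{cast([c],z,m)[0,:2].round(0)}" for z in (5,46,86)])
d=np.load("top0.npy");m=camera_model("top")
for x,y in[(226,228),(333,207),(340,240),(456,250)]: print(x,y,d[y,x])
E
```

```text
top orange 55 [223.5 227.5] [218 222  11  12] z5:[527. 277.] z46:[523. 270.] z86:[518. 264.]
top orange 57 [179.1 233.1] [174 228  11  11] z5:[510. 408.] z46:[505. 398.] z86:[501. 389.]
top green 40 [365.4 190.9] [360 189  12   5] z5:[ 639. -138.] z46:[ 632. -135.] z86:[ 625. -132.]
top green 40 [330.  199.1] [325 197  11   5] z5:[613. -34.] z46:[607. -34.] z86:[601. -33.]
top green 41 [294.5 209.1] [290 207  10   6] z5:[583.  69.] z46:[577.  67.] z86:[572.  66.]
top green 61 [302.8 244.9] [297 239  12  12] z5:[478.  44.] z46:[475.  43.] z86:[471.  41.]
top wood 43 [ 99.5 117.9] [ 93 115  15   9] z5:[859. 667.] z46:[847. 652.] z86:[835. 636.]
top wood 2883 [ 15.4 172.2] [  0 124  38 107] z5:[692. 925.] z46:[684. 903.] z86:[676. 883.]
top wood 182 [ 48.9 214.4] [ 30 205  39  20] z5:[563. 809.] z46:[558. 790.] z86:[552. 772.]
top wood 69 [223.1 227.6] [217 222  13  12] z5:[527. 278.] z46:[522. 271.] z86:[518. 265.]
top wood 2616 [456.7 251.9] [427 222  61  61] z5:[ 461. -405.] z46:[ 458. -396.] z86:[ 455. -388.]
top wood 73 [178.7 232.8] [173 227  12  12] z5:[511. 409.] z46:[506. 400.]
[... 1131 characters left out ...]
73  28] z5:[ 418. -872.] z46:[ 458. -809.] z86:[ 498. -748.]
scene wood 2373 [179.3 218.8] [145 196  72  47] z5:[ 460. -405.] z46:[ 498. -367.] z86:[ 536. -330.]
scene wood 18 [334.5 265.8] [333 264   5   6] z5:[468.  36.] z46:[506.  50.] z86:[542.  64.]
scene wood 131 [432.9 284.4] [424 278  18  14] z5:[439. 262.] z46:[478. 263.] z86:[517. 265.]
scene wood 142 [498.  296.4] [489 290  19  14] z5:[421. 401.] z46:[461. 395.] z86:[500. 389.]
scene wood 59 [437.2 314. ] [434 308   7  13] z5:[519. 288.] z46:[554. 288.] z86:[588. 289.]
scene wood 88 [487.9 328.3] [483 322  10  13] z5:[517. 392.] z46:[552. 386.] z86:[586. 381.]
226 228 1731.6024
333 207 1773.5825
340 240 1791.1025
456 250 1788.1659
```

Run:
```python
from h import *
for P in [(530,-20,300),(500,320,300)]:
    for yaw in np.arange(-3,3.2,.5):
        q=ik(P,[np.pi,0,yaw]); print(P,yaw,None if q is None else np.round(q,2))
reach((520,-20,320),[np.pi,0,0.0]); p,d,m=shot("wrist","w_dock"); print(np.round(m["world_from_camera"],2),m["vfov"],m["dist_coeffs"])
for k in("orange","green","wood"):
    for a,c,b,l in blobs(p,k,40): print(k,a,c.round(1),b,*[f"z{z}:{cast([c],z,m)[0,:2].round(1)}" for z in (46,55,86,91)])
print(read_state()["t"])
```

```text
(530, -20, 300) -3.0 None
(530, -20, 300) -2.5 [ 0.54  0.07 -0.57  1.63  0.04  1.45 -2.54]
(530, -20, 300) -2.0 [ 0.56  0.07 -0.6   1.63  0.04  1.45 -2.04]
(530, -20, 300) -1.5 [ 0.57  0.07 -0.61  1.63  0.04  1.45 -1.54]
(530, -20, 300) -1.0 [ 0.58  0.07 -0.62  1.63  0.04  1.45 -1.05]
(530, -20, 300) -0.5 [ 0.61  0.08 -0.65  1.63  0.05  1.45 -0.55]
(530, -20, 300) 0.0 [ 0.64  0.08 -0.68  1.63  0.05  1.45 -0.05]
(530, -20, 300) 0.5 [ 0.67  0.08 -0.71  1.63  0.05  1.45  0.45]
(530, -20, 300) 1.0 [ 0.65  0.08 -0.7   1.63  0.05  1.45  0.95]
(530, -20, 300) 1.5 [ 0.69  0.09 -0.74  1.63  0.06  1.45  1.44]
(530, -20, 300) 2.0 [ 0.64  0.08 -0.69  1.63  0.05  1.45  1.95]
(530, -20, 300) 2.5 [ 1.08  0.17 -1.19  1.62  0.15  1.46  2.37]
(530, -20, 300) 3.0 None
(500, 320, 300) -3.0 [ 0.3   0.38 -1.18  1.47  0.35  1.52  2.41]
(500, 320, 300) -2.5 None
(500, 320, 300) -2.0 [-0.25  0.2  -0.43  1.49  0.08  1.47 -2.68]
(500, 320, 300) -1.5 [-0.24  0.21 -0.44  1.49  0.09  1.47 -2.18]
(500, 320, 300) -1.0 [-0.    0.25 -0.74  1.48  0.17  1.48 -1.74]
(500, 320, 300) -0.5 [ 0.05  0.26 -0.81  1.48  0.19  1
[... 1223 characters left out ...]
134.1] [296 130  21  11] z46:[502.1  48.2] z55:[502.4  48.2] z86:[503.7  48.1] z91:[504.   48.1]
wood 49 [331.1 223.2] [324 221  15   6] z46:[532.  -51.9] z55:[531.8 -49.8] z86:[530.9 -42.5] z91:[530.7 -41.3]
wood 1215 [108.4 318.3] [ 94 286  37  66] z46:[ 251.9 -174. ] z55:[ 257.6 -169.2] z86:[ 277.3 -152.9] z91:[ 280.5 -150.3]
wood 1279 [532.1 317.9] [510 286  38  66] z46:[ 785.7 -174.8] z55:[ 780.  -170.1] z86:[ 760.5 -153.7] z91:[ 757.4 -151.1]
wood 5566 [477.9 374.3] [288 360 352  25] z46:[ 725.8 -256.1] z55:[ 721.4 -249.6] z86:[ 706.3 -227.3] z91:[ 703.9 -223.7]
wood 47 [487.6 477.3] [482 475  12   5] z46:[ 761.3 -431.2] z55:[ 756.2 -421. ] z86:[ 738.5 -385.9] z91:[ 735.6 -380.2]
2.325
```

View pics/w_dock.png

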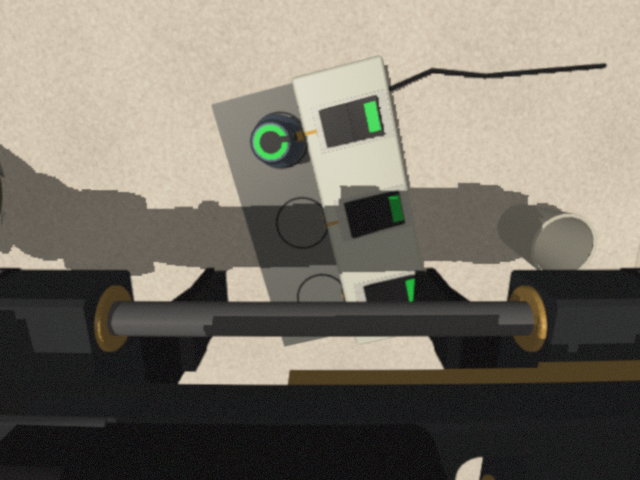

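The wrist view shows the charged shaver (ring px 270,142) at the +y bay, and the console front edge from about (293,77) to (326,205). The patches are at (372,116), (396,208) and (410,289). I'll fit the dock from the edges in the wrist view and from the two patch sightings.

Run:
```python
from h import *
p=cv2.imread("pics/w_dock.png"); g=cv2.cvtColor(p,cv2.COLOR_BGR2GRAY).astype(int); m=camera_model("wrist")
def edge(rows,x0f,z,name,half=10):
    pts=[]
    for r in rows:
        x0=int(x0f(r)); row=cv2.GaussianBlur(g[r-1:r+2].astype(np.float32),(3,3),0)[1]
        d=np.abs(np.diff(row))[x0-half:x0+half]; i=d.argmax(); pts.append((x0-half+i+.5,r))
    P=cast(pts,z,m); v=cv2.fitLine(P[:,:2].astype(np.float32),cv2.DIST_HUBER,0,.01,.01).ravel()
    s=np.sign(v[1]); psi=np.arctan2(-v[0]*s,v[1]*s); print(name,"yaw",psi.round(4),"pt",v[2:].round(1),"n·p",(v[2]*np.cos(psi)+v[3]*np.sin(psi)).round(1)); return psi
edge(range(85,118,3),lambda r:293+(r-77)*33/128,44,"face top",7)
edge(list(range(85,118,3))+list(range(150,185,3)),lambda r:293+(r-77)*33/128,44,"face top2",7)
edge(range(115,195,4),lambda r:213+(r-105)*57/195,5,"plate front",12)
edge(list(range(65,180,5)),lambda r:381+(r-57)*26/133,44,"console back",10)
for psi in (.24,.255,.27):
    c,s=np.cos(psi),np.sin(psi)
    for P in((632,-135),(606.5,-34),(575.8,66.7),(470,41)): print(psi,np.round([P[0]*c+P[1]*s,-P[0]*s+P[1]*c],1),end=" ")
    print()
```

```text
face top yaw 0.2505 pt [494.3  84. ] n·p 499.7
face top2 yaw 0.2363 pt [506.6  32.6] n·p 500.1
plate front yaw 0.2397 pt [404.1  26.3] n·p 398.8
console back yaw 0.2411 pt [604.2  61. ] n·p 601.2
0.24 [ 581.8 -281.4] 0.24 [ 581.  -177.2] 0.24 [575.2 -72.1] 0.24 [466.3 -71.9] 
0.255 [ 577.5 -290.1] 0.255 [ 578.3 -185.9] 0.255 [574.  -80.7] 0.255 [465.1 -78.9] 
0.27 [ 573.1 -298.7] 0.27 [ 575.5 -194.5] 0.27 [572.7 -89.3] 0.27 [463.9 -85.8]
```

```bash
cat >> h.py <<'E'
PSI=0.24; C,S=np.cos(PSI),np.sin(PSI); U0,V0=500.,-177.
def D(x,y,z): u,v=U0+x,V0+y; return np.array([u*C-v*S,u*S+v*C,z])
DOWN=lambda yaw:[np.pi,0,yaw]
BY={0:-105,1:0,2:105}
def press(b,x,yaw=PSI+np.pi/2,tip=45.0):
    reach(D(x,BY[b],130),DOWN(yaw)); line_to(D(x,BY[b],75),rate=100)
    hit=line_to(D(x,BY[b],tip+14),rate=20,max_force=18)
    s=read_state(); print("press",b,x,hit,s["tcp_pos"].round(1),s["wrist_force"].round(1)); wait(.15)
    line_to(D(x,BY[b],130),rate=150)
def rockers():
    A=[(n,)+shot(n)[::2] for n in("scene",)]
    for n,p,m in A:
        for b in BY:
            exp={st:proj([D(81 if st=="on" else 75.5,BY[b],z)],m)[0] for st,z in(("on",46),("off",56))}
            cs=[c for a,c,_,_ in blobs(p,"green",20) if min(np.linalg.norm(c-e) for e in exp.values())<12]
            print("sw",b,[c.round(1) for c in cs],{k:v.round(1) for k,v in exp.items()})
E
python3 - <<'E'
from h import *
rockers()
grasp(10)
for b in (0,1): press(b,34)
let_go()
reach((510,327-60,330),DOWN(np.pi/2-.6) if False else DOWN(0.0))
rockers()
p,d,m=shot("wrist","w_flats")
for a,c,b,l in blobs(p,"orange",40): print(a,c.round(1),b,cast([c],86,m)[0].round(1))
print(read_state()["t"])
E
```

```text
sw 0 [array([232.7, 281.5])] {'on': array([232.5, 281.3]), 'off': array([232.6, 276.3])}
sw 1 [array([280. , 287.1])] {'on': array([280.3, 286.7]), 'off': array([280.5, 281.6])}
sw 2 [array([329.9, 287.3])] {'on': array([329.4, 292.2]), 'off': array([329.8, 287. ])}
press 0 34 True [ 585.8 -147.    61.2] [-0.4 -0.5  5.7]
press 1 34 True [560.8 -45.   61.2] [-0.9  0.4  6.2]
sw 0 [array([233.2, 276.5])] {'on': array([232.5, 281.3]), 'off': array([232.6, 276.3])}
sw 1 [array([281. , 281.9])] {'on': array([280.3, 286.7]), 'off': array([280.5, 281.6])}
sw 2 [array([327.4, 287.3])] {'on': array([329.4, 292.2]), 'off': array([329.8, 287. ])}
549 [310.9  79.4] [295  62  34  36] [500.6 388.2  86. ]
416 [325.7 204.3] [312 189  31  31] [515.5 263.8  86. ]
14.05
```

View pics/w_flats.png

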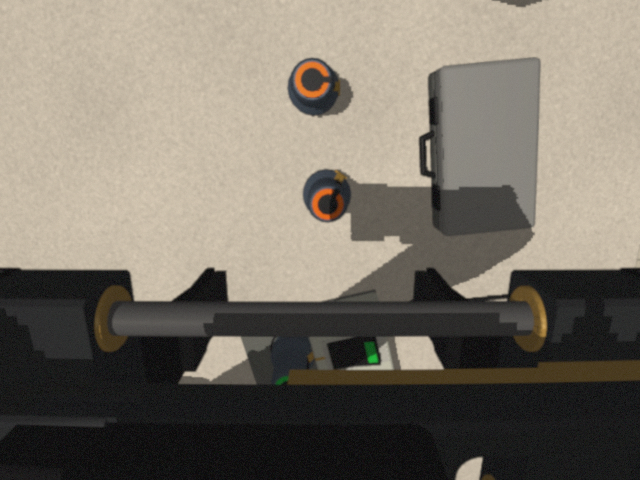

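Both views agree. sw0 and sw1 have gone over to off and sw2 was already off. The flats' rings are at px (314,79) and (328,204); the ring gap and brass point right on one and upward on the other. I'll move the charged shaver to the far tray.

```bash
cat >> h.py <<'E'
def pick(x,y,zb,yaw,squeeze=20):
    let_go(); reach((x,y,200),DOWN(yaw)); line_to((x,y,zb+56),rate=120); grasp(squeeze); wait(.2)
    s=read_state(); print("gap",round(s["finger_gap"],1),"F",s["wrist_force"].round(1)); line_to((x,y,220),rate=150)
E
python3 - <<'E'
from h import *
c=D(-33,105,0)[:2]; print(c)
for yw in (1.2,1.57,1.81,-1.33,-1.57): print(yw,ik((461,-405,62),DOWN(yw)) is not None, ik((461,-405,220),DOWN(yw)) is not None)
pick(c[0],c[1],5,PSI+np.pi/2)
reach((460,-404,220),DOWN(1.57)); line_to((460,-404,75),rate=150)
print(line_to((460,-404,58),rate=25,max_force=5),read_state()["tcp_pos"].round(1),read_state()["finger_gap"])
let_go(); line_to((460,-404,220),rate=150)
reach((510,267,330),DOWN(0.0))
p,d,m=shot("top","top1"); p2,d,m2=shot("scene","scene1"); w,d,m3=shot("wrist","w_flats2")
for q,mm in((p,m),(p2,m2),(w,m3)):
    for k in("green","orange"):
        for a,c,b,l in blobs(q,k,30): print(k,a,c.round(1),cast([c],86,mm)[0].round(1),cast([c],91,mm)[0].round(1))
    print()
print(read_state()["t"])
E
```

```text
[470.72942336  41.07079235]
1.2 True True
1.57 True True
1.81 True True
-1.33 True True
-1.57 True True
gap 44.8 F [ 0.4 -0.7 -0.4]
True [ 459.8 -403.9   60.9] 44.05713719162285
green 46 [366.3 192.6] [ 620. -135.   86.] [ 619.2 -134.7   91. ]
green 45 [330.6 200.8] [595.8 -35.2  86. ] [595.1 -35.1  91. ]
green 54 [463.  250.4] [ 459.6 -405.6   86. ] [ 459.3 -404.4   91. ]

green 165 [  7.9 161. ] [ 503.9 -928.6   86. ] [ 508.8 -919.6   91. ]
green 51 [233.1 276.5] [ 649.1 -117.6   86. ] [ 652.9 -114.5   91. ]
green 58 [280.9 281.9] [625.3 -20.2  86. ] [629.3 -17.9  91. ]
orange 38 [537.8   3.4] [-1569.1   346.6    86. ] [-1549.    346.2    91. ]
orange 303 [572.   11.2] [-1493.9   506.9    86. ] [-1474.3   505.4    91. ]
orange 74 [433.1 283.9] [515.2 265.2  86. ] [520.  265.4  91. ]
orange 93 [476.6 287.5] [492.2 347.2  86. ] [497.1 346.8  91. ]

green 195 [370.6 351.9] [569.6  85.9  86. ] [568.9  89.1  91. ]
orange 508 [302.1 124. ] [491.8 345.9  86. ] [492.  345.8  91. ]
orange 421 [325.5 204.4] [515.6 263.6  86. ] [515.5 264.5  91. ]

27.8833
```

```bash
cat >> h.py <<'E'
def shaver(p,m,zb,kind,near=None):
    out=[]; h=cv2.cvtColor(p,cv2.COLOR_RGB2HSV)
    for a,c,b,l in blobs(p,kind,250):
        cs,_=cv2.findContours(l.astype(np.uint8),cv2.RETR_EXTERNAL,cv2.CHAIN_APPROX_NONE)
        (cx,cy),r=cv2.minEnclosingCircle(np.vstack(cs)); ctr=cast([(cx,cy)],zb+86,m)[0]
        g=ctr-cast([c],zb+86,m)[0]; gap=np.arctan2(g[1],g[0])
        br=cv2.inRange(h,(15,110,60),(28,255,255)); n,L,s,cc=cv2.connectedComponentsWithStats(br)
        cand=[]
        for i in range(1,n):
            q=cast([cc[i]],zb+14,m)[0]; rr=np.hypot(*(q-ctr)[:2])
            if s[i,4]>12 and 18<rr<42: cand.append((s[i,4],round(rr,1),round(np.arctan2(*(q-ctr)[1::-1]),3)))
        out.append((ctr[:2],gap,sorted(cand,reverse=True)))
        print(kind,"px",(round(cx),round(cy)),"r",round(r,1),"ctr",ctr[:2].round(1),"gapdir",gap.round(2),"brass(area,r,dir)",cand)
    return out
E
python3 - <<'E'
from h import *
m=camera_model("wrist"); p=cv2.imread("pics/w_flats2.png")[:,:,::-1].copy(); shaver(p,m,0,"orange")
cv2.imwrite("pics/crop1.png",cv2.resize(cv2.imread("pics/w_flats2.png")[80:240,230:430],None,fx=4,fy=3.75,interpolation=cv2.INTER_CUBIC)[:600])
E
```

```text
orange px (303, 124) r 17.1 ctr [492.5 346. ] gapdir -0.05 brass(area,r,dir) [(np.int32(45), np.float64(27.0), np.float64(0.037))]
orange px (327, 204) r 15.5 ctr [517.2 264.5] gapdir 0.43 brass(area,r,dir) [(np.int32(77), np.float64(26.6), np.float64(0.925))]
```

View pics/crop1.png

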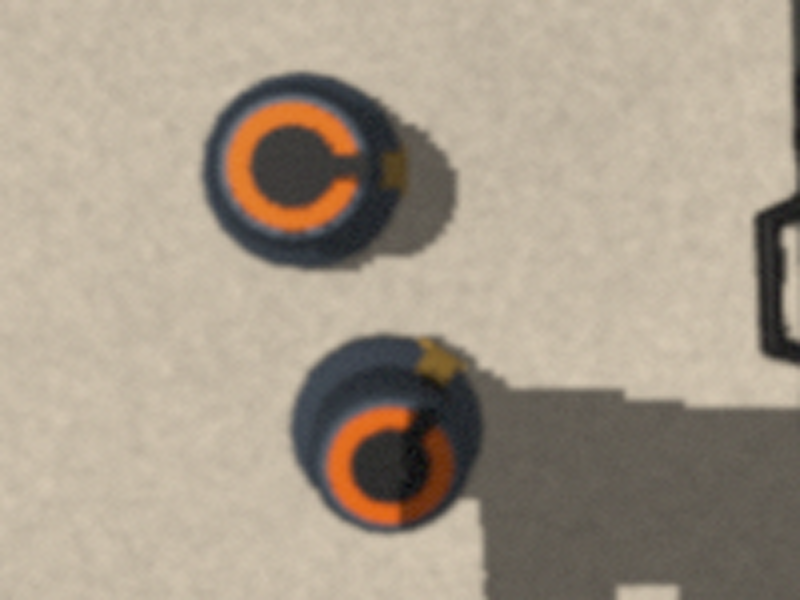

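```bash
cat >> h.py <<'E'
def place(b,yaw=PSI-np.pi/2,x=-33):
    y=BY[b]; reach(D(x,y,220),DOWN(yaw)); line_to(D(x,y,75),rate=120)
    h=line_to(D(x,y,58),rate=20,max_force=5); s=read_state(); print("place",b,h,s["tcp_pos"].round(1),s["wrist_force"].round(1))
    let_go(); line_to(D(x,y,220),rate=150)
E
python3 - <<'E'
from h import *
w,d,m=shot("wrist"); a=min(shaver(w,m,0,"orange"),key=lambda o:o[0][1])
st=.92; yp=PSI-np.pi/2
x,y=a[0]+0.
print(ik((x,y,56),DOWN(yp+st-PSI)) is not None)
pick(x,y,0,yp+st-PSI); place(0)
reach((430,-140,320),DOWN(PSI-np.pi/2+np.pi)); shot("wrist","w_p0")
w,d,m=shot("wrist"); r=shaver(w,m,5,"orange"); print("want",D(-33,-105,0)[:2],D(0,-105,19)[:2])
p,d,m=shot("top"); 
for a_,c,b,l in blobs(p,"orange",30): print(c.round(1),cast([c],86,m)[0].round(1))
print(read_state()["t"])
E
```

```text
orange px (303, 124) r 17.0 ctr [492.3 345.9] gapdir 0.04 brass(area,r,dir) [(np.int32(46), np.float64(27.7), np.float64(0.016))]
orange px (327, 204) r 15.6 ctr [516.8 264.5] gapdir 0.48 brass(area,r,dir) [(np.int32(74), np.float64(26.7), np.float64(0.903))]
True
gap 44.0 F [ 0.2 -0.4 -0.1]
place 0 True [ 520.4 -163.    60.9] [ 0.1 -1.2  3.6]
orange px (280, 281) r 15.1 ctr [ 521.  -163.2] gapdir 0.22 brass(area,r,dir) []
want [ 520.64697491 -162.91018237] [ 552.70112808 -155.06599569]
[193.7 236.3] [492.7 347.4  86. ]
40.9667
```

View pics/w_p0.png

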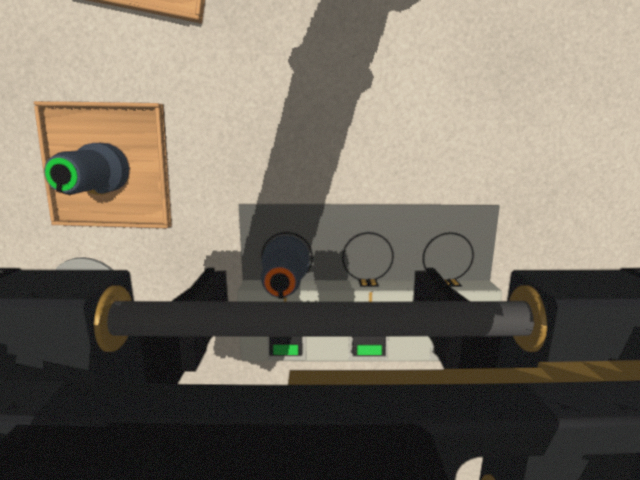

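The flat in bay 0 has its ring at px (280,281) with the gap pointing at the console (0.22 against 0.24 rad). The charged shaver stands mid-tray at px (62,174). Next is the second flat, into bay 2.

```bash
python3 - <<'E'
from h import *
reach((505,285,330),DOWN(0.0))
w,d,m=shot("wrist"); a=shaver(w,m,0,"orange")[0]
st=a[2][0][2] if a[2] else a[1]; yp=PSI-np.pi/2
print("strip",st); assert abs(st-a[1])<.25
pick(*a[0],0,yp+st-PSI); place(2)
reach((430,70,320),DOWN(PSI+np.pi/2)); w,d,m=shot("wrist","w_p2"); shaver(w,m,5,"orange"); print("want",D(-33,105,0)[:2])
reach((295,-560,260),DOWN(-1.1)); rockers()
for n in("top","scene"):
    p,d,m=shot(n,n+"2")
    for k in("orange","green"):
        for a_,c,b,l in blobs(p,k,25): print(n,k,c.round(1),cast([c],91,m)[0].round(1))
print(D(-33,-105,0)[:2],read_state()["t"])
E
python3 -c "
import cv2
cv2.imwrite('pics/crop2.png',cv2.resize(cv2.imread('pics/scene2.png')[180:340,60:400],None,fx=2.3,fy=2.3,interpolation=cv2.INTER_CUBIC))"
```

```text
orange px (308, 142) r 16.7 ctr [492.3 345.9] gapdir -0.02 brass(area,r,dir) [(np.int32(44), np.float64(28.2), np.float64(0.027))]
strip 0.027
gap 44.3 F [-0.5  1.   0.1]
place 2 True [470.5  41.2  60.9] [0.6 0.8 4.1]
orange px (86, 238) r 16.5 ctr [ 521.7 -164.3] gapdir -0.28 brass(area,r,dir) [(np.int32(24), np.float64(31.3), np.float64(0.08))]
orange px (284, 237) r 16.1 ctr [470.7  40.7] gapdir 0.16 brass(area,r,dir) []
want [470.72942336  41.07079235]
sw 0 [array([233. , 276.6])] {'on': array([232.5, 281.3]), 'off': array([232.6, 276.3])}
sw 1 [array([280.9, 281.9])] {'on': array([280.3, 286.7]), 'off': array([280.5, 281.6])}
sw 2 [array([329.9, 287.3])] {'on': array([329.4, 292.2]), 'off': array([329.8, 287. ])}
top orange [376.4 227.5] [ 521.2 -162.8   91. ]
top orange [302.8 244.9] [470.9  41.3  91. ]
top green [366.2 192.7] [ 618.9 -134.5   91. ]
top green [330.6 200.8] [595.  -34.9  91. ]
top green [294.4 209.2] [570.7  65.9  91. ]
scene orange [529.3   2.2] [-1554.5   305.5    91. ]
scene orange [572.1  11.1] [-1475.5   506.     91. ]
scene orange [244.  230.8] [ 520.5 -163.8   91. ]
scene orange [336.8 240.3] [471.5  41.9  91. ]
scene green [  7.9 160.7] [ 507.7 -920.6   91. ]
scene green [233.  276.6] [ 653.1 -114.7   91. ]
scene green [280.9 281.9] [629.4 -17.8  91. ]
scene green [329.9 287.3] [605.8  78.6  91. ]
[ 520.64697491 -162.91018237] 58.7
```

View pics/crop2.png

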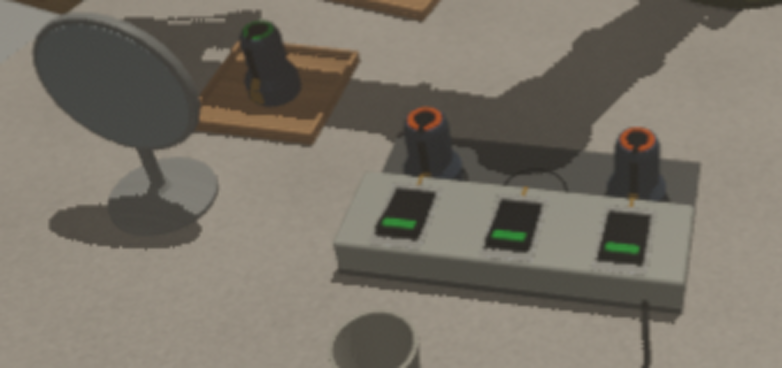

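View pics/w_p2.png

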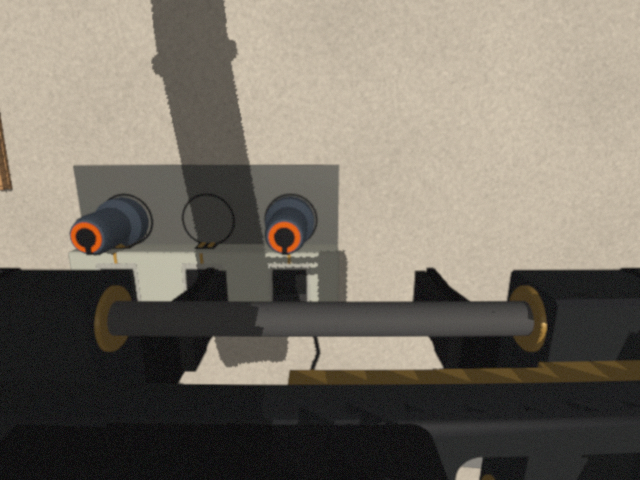

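Both flats stand at their bays, with bars and strips toward the contacts. The charged one is upright on the tray, and all rockers read off. I'll switch on bays 0 and 2.

Run:
```python
from h import *
reach((500,-60,250),DOWN(PSI+np.pi/2)); grasp(10)
for b in (0,2): press(b,76)
reach((295,-560,260),DOWN(-1.1)); rockers()
for n in("top","scene"):
    p,d,m=shot(n,n+"3")
    for k in("orange","green"):
        for a_,c,b,l in blobs(p,k,25): print(n,k,c.round(1),cast([c],91,m)[0].round(1))
print(read_state()["t"])
```

```text
press 0 76 True [ 626.3 -136.9   61.1] [-0.9  0.2  6.3]
press 2 76 True [576.4  67.   61.1] [-0.   0.4  5.2]
sw 0 [array([232.7, 281.5])] {'on': array([232.5, 281.3]), 'off': array([232.6, 276.3])}
sw 1 [array([280.8, 281.9])] {'on': array([280.3, 286.7]), 'off': array([280.5, 281.6])}
sw 2 [array([329.4, 292.4])] {'on': array([329.4, 292.2]), 'off': array([329.8, 287. ])}
top orange [376.3 227.5] [ 521.2 -162.6   91. ]
top orange [302.9 244.9] [471.   40.8  91. ]
top green [365.4 190.9] [ 623.9 -132.1   91. ]
top green [330.6 200.8] [595.  -34.9  91. ]
top green [294.2 207.2] [576.2  66.3  91. ]
scene orange [529.3   2.2] [-1554.5   305.5    91. ]
scene orange [572.2  11.1] [-1475.9   506.1    91. ]
scene orange [244.  230.8] [ 520.5 -163.8   91. ]
scene orange [336.8 240.3] [471.5  41.9  91. ]
scene green [  7.9 160.7] [ 507.7 -920.6   91. ]
scene green [232.7 281.5] [ 665.2 -108.3   91. ]
scene green [280.9 281.9] [629.3 -17.9  91. ]
scene green [329.4 292.4] [618.6  82.5  91. ]
70.85
```

View pics/scene3.png

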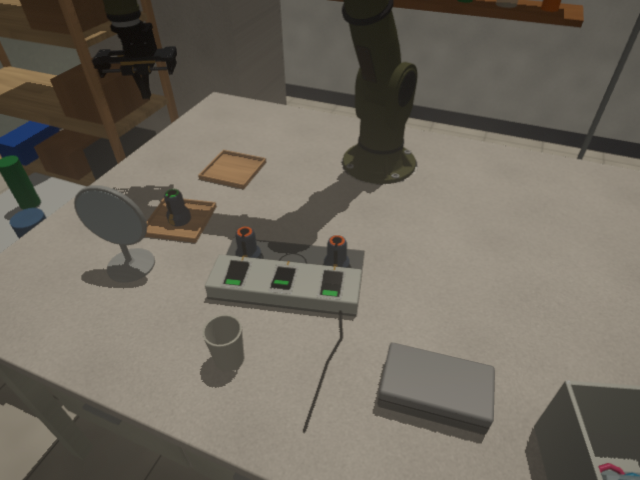

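The scene view shows the flats at px (244,231) and (337,240), sw0 and sw2 on, sw1 off, and the charged shaver on the far tray at (177,207). The mirror, cup and case are where they were, so I'll hand in.

```bash
python3 -c "
from plant import *
wait(.3); print(job_done())"
```

```text
the job is handed in; nothing more can be done
None
```

The job is handed in at about 71 s of robot time. I switched bays 0 and 1 off (bay 2 was already off) and moved the charged shaver from bay 2 to the middle of the far tray. I then stood the two flat shavers in bays 0 and 2 and switched only those two bays on. One flat was knocked about 60 mm aside during the run, so I measured it again before picking it up. I saw only two flat shavers.

**Last checks:**
- **Flat shavers:** in the top and scene views, both were within about 1.5 mm of their target positions.
- **Strip direction:** the ring gap read 0.22 rad (bay 0) and 0.16 rad (bay 2) against the wanted 0.24. A second, oblique look at bay 0 read -0.28; I put that down to the viewing angle and shading, because the brass strip and black bar visibly face the contact.
- **Rockers:** sw0 and sw2 read on and sw1 read off, within 0.6 px of prediction in the scene view.
- **Charged shaver:** it was upright near the tray centre. In the final pictures I checked it only by eye, because its ring was in shadow and the colour mask missed it.
- **Mirror, cup and case:** unmoved as far as I could see; I did not measure them.

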